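# Square up the tasting boards in the corner tray

## Task

Clear away the three small tasting boards. First push the one already lying in the tray fully home into the corner, flush against both fences with its length along the far fence; then stack the other two flat on top of it, one by one in either order, so that the three make one square, aligned pile and the bottom one is still flush in the corner. Leave everything else on the table where it is.

Things in the scene. Friction and masses are not known exactly. Their poses are not given: they have to be found in the camera images.
- tray: Low metal tray fixed to the table (place and yaw vary): a flat plate 170 mm (its x) by 240 mm (y), 4 mm thick, with only two fences, meeting in one square corner: along all its far (+x) edge and its left (+y) edge. Fences are 6 mm thick and rise 12 mm above the plate. The other two edges are open and level with the plate. Origin: centre of its underside, at table height; z up.
- tray_corner (a point): Inner corner of the two fences, on the plate's top face (4 mm above the table); axes parallel to the tray's. The far fence's inside face is x = 0 here, the left fence's y = 0; the open plate lies to -x and -y. A board flush in the corner, its length along the far fence, has its origin at (-28, -90, 0) mm here.
- base_board: Oak tasting board, a slab 180 x 56 x 18 mm, mid-brown with a darker 22 mm strip at each end, about 0.13 kg. Origin: centre of its underside; x along its length, y across, z up; the same after a half turn. This one starts on the tray's plate, within 0.15 rad of parallel to the far fence, 20 to 40 mm short of flush in the tray's x and 15 to 35 mm in its y. It slides when pushed.
- board_1: Oak tasting board, a slab 180 x 56 x 18 mm, mid-brown with a darker 22 mm strip at each end, about 0.13 kg. Origin: centre of its underside; x along its length, y across, z up; the same after a half turn. Starts flat on the table to one side of the tray (left or right), clear of other things.
- board_2: Oak tasting board, a slab 180 x 56 x 18 mm, mid-brown with a darker 22 mm strip at each end, about 0.13 kg. Origin: centre of its underside; x along its length, y across, z up; the same after a half turn. Starts flat on the table on the other side of the tray.
- bowl: Bystander: steel bowl, 120 mm across, 50 mm high. Origin: centre of its underside.
- ramekin: Bystander: white ramekin, 84 mm across, 45 mm high. Origin: centre of its underside.
- mill: Bystander: short dark wooden pepper mill, 56 mm across, 80 mm high. Origin: centre of its underside.
- jar: Bystander: green glass jar with a black lid, 70 mm across, 75 mm high. Origin: centre of its underside.
- spoon: Bystander: steel spoon lying flat, 200 mm long, beyond the tray.
- paddle: Bystander: pale serving board with a handle, lying flat, about 285 mm long, 85 mm wide, 15 mm thick. Larger than the tasting boards and not one of them.

How it is judged (in metres and radians):
On the way, in this order (a step that is already met when the one before it is completed fails the run):
1. the board in the tray lies flush against both fences (x of base_board in the frame of tray_corner between -0.031 and -0.025 m and y of base_board in the frame of tray_corner between -0.093 and -0.087 m and z of base_board in the frame of tray_corner between -0.002 and 0.003 m and angle between the x axis of base_board and the y axis of tray, either way round below 0.03 rad and contact force between the fingers and base_board below 0.1 N), for 0.2 s.
2. one of the other boards lies released on top of it, roughly aligned (12 mm, 0.12 rad) (((horizontal distance between board_1 and base_board below 0.012 m and angle between the x axis of board_1 and the x axis of base_board, either way round below 0.12 rad and z of board_1 in the frame of base_board between 0.016 and 0.0205 m and contact force between the fingers and board_1 below 0.1 N) or (horizontal distance between board_2 and base_board below 0.012 m and angle between the x axis of board_2 and the x axis of base_board, either way round below 0.12 rad and z of board_2 in the frame of base_board between 0.016 and 0.0205 m and contact force between the fingers and board_2 below 0.1 N))), for 0.2 s.
At the end, for the whole second after the job is handed in: The first board lies flat within 3 mm of flush with each fence and 0.03 rad of parallel; the other two lie flat on it in one pile, either order, each centred within 6 mm and turned under 0.06 rad relative to the board directly below; all at rest and released (all of step 1 and ((horizontal distance between board_1 and base_board below 0.006 m and angle between the x axis of board_1 and the x axis of base_board, either way round below 0.06 rad and z of board_1 in the frame of base_board between 0.016 and 0.0205 m and horizontal distance between board_2 and board_1 below 0.006 m and angle between the x axis of board_2 and the x axis of board_1, either way round below 0.06 rad and z of board_2 in the frame of board_1 between 0.016 and 0.0205 m) or (horizontal distance between board_2 and base_board below 0.006 m and angle between the x axis of board_2 and the x axis of base_board, either way round below 0.06 rad and z of board_2 in the frame of base_board between 0.016 and 0.0205 m and horizontal distance between board_1 and board_2 below 0.006 m and angle between the x axis of board_1 and the x axis of board_2, either way round below 0.06 rad and z of board_1 in the frame of board_2 between 0.016 and 0.0205 m)) and linear speed of each of base_board, board_1, board_2 below 0.02 m/s and angular speed of each of base_board, board_1, board_2 below 0.1 rad/s and contact force between the fingers and board_1 below 0.1 N and contact force between the fingers and board_2 below 0.1 N); the robot touches nothing.
It fails at once if a bystander (bowl, ramekin, mill, jar, spoon, paddle board) is moved more than 40 mm (distance of any of bowl, ramekin, mill, jar, spoon, paddle from where it was at the start of the episode above 0.04 m).
It also fails if it takes over 72 s, if anything falls off the work surface, if the arm or the gripper's body presses on something with over 40 N, if the wrist force passes 120 N, or if a joint passes its speed limit or range.

## Robot

A 6-joint arm with a two-finger parallel gripper is mounted at the origin on the work surface. World frame = base frame: x ahead of the robot, y to its left, z up, the work surface at z = 0. Lengths are in mm, angles in degrees, forces in N, time in s.
With the tool pointing down it reaches from about 425 to 1125 mm from the base axis. Payload 14.9 kg.
Tool frame: the origin (TCP) lies on the front face of the gripper's body, between the roots of the fingers; the fingertips stand 78 mm ahead of it and the grasp point (between the pads) lies 60 mm ahead of it; z points along the fingers, y is the direction in which the jaws open and shut (so a half turn about z gives the same grasp; the last joint's range is limited). The gripper opens to 91 mm and grips with 3 to 60 N. Pads are 32 mm wide; open, the fingers measure 118 mm over their backs; the gripper's body (76 mm by 178 mm) begins 60 mm behind the grasp point.
Start: joints at [-69.001, 21.709, 99.362, -0, 58.929, -1.908], TCP at [272.461, -644.813, 292.232] pointing down, gripper open.
Joint ranges: [-158.91, 158.91], [-42.39, 125.64], [0.06, 152.35], [-60.88, 240.88], [17.5, 164.5], [-176.32, 176.32]. Speed limits (degrees/s): [108.29, 108.29, 136.94, 180, 180, 180].

## Interface

Orientations are given as [roll, pitch, yaw] about the fixed x, y, z axes, in that order (R = Rz(yaw) Ry(pitch) Rx(roll)).
In Python, from workcell import r gives the robot as it stands. The module is installed in compiled form; this text tells all that it offers.
- The arm moves only by the shell command python3 -m jog 'ROWS'. ROWS is JSON, a list that holds one entry, the list of rows, each a list of 7 numbers: the finger opening in cm, from 0 to 9.12, then the shift along the tool's x, y, z in cm, then the turn, a rotation vector about the tool's x, y, z in degrees. In form: [[[gripper, tx, ty, tz, wx, wy, wz], ...]]. A call has 1 to 20 rows; each row shifts and turns the commanded pose from where the row before left it, along the tool's axes as they then stand; what a row does not reach is not made up. A row lasts 1/8 s, in which the tool goes at most 62.5 mm and 10.7 degrees, less where a joint would pass 70% of its speed; a pose out of reach is approached as far as the arm can. A call with a gripper value outside its range is refused whole. The fingers move at their own pace and stop on an object; the grip force is fixed at half the most. Time passes only in rows, so rows that do not move let the fingers close. It gives the time, the measured TCP pose, the force and the opening at its end, in the units of the state.
- r.sense(): the state, without advancing time (a new reading comes with each control period).
- r.get_image(name): name is "scene" or "top" or "wrist"; returns the picture (480x640x3 uint8, red, green, blue); there is no depth.
- r.get_calibration(name): a dict with "fovy" (degrees; the focal length in pixels is half the picture's height over the tangent of half this angle, whatever the lens; pixels are square), "cx", "cy" (the principal point, pixels), "position" and "attitude" of the camera in the world; the wrist camera has in their place "tool_from_camera" (4x4, takes a point from camera to tool coordinates, whose origin is the TCP and whose axes are the flange's). Camera axes: x right, y down, z forward; pixel columns grow to the right and rows downward; lengths in mm; the calibration is good to about 2 mm. A picture is of the moment at which its call begins: read the wrist's pose just before it. get_calibration takes no time and is no camera call.
- r.close_job(): hands the job in, once; it reports no verdict.
The state is a dict: "clock": time; "joints": joint angles; "dq": joint speeds; "joint_torque": joint torques, N m; "ee_pos": TCP position; "ee_rot": TCP orientation; "force": force on the tool from outside, world axes, zero at the start; "wrist_torque": the same for the moment, N m; "gripper_width": finger opening in mm.
Only numpy, scipy, OpenCV 4.12 (cv2) and the standard library are available. Lean on these libraries where they do the work, as an engineer would, in place of code of your own. Each camera call takes 0.05 s, during which the arm holds its last target. There are 200 camera calls.

## Working session

There is one attempt and no reset: what is moved stays moved. The work goes in short steps, Python scripts to look and compute and a shell command to move; the robot and the scene stay as the last step left them, time stands still between calls to the robot, and variables do not carry over. Pictures are saved under pics/ and viewed, about 8 in all and at most 12, crops included, and the job is handed in when it is done.

```bash
mkdir -p pics; python3 - <<'E'
from workcell import r
import cv2
for n in("top","scene"):
    im=r.get_image(n); cv2.imwrite(f"pics/{n}0.png",im[...,::-1]); print(n,r.get_calibration(n))
print(r.get_calibration("wrist")); print(r.sense())
E
```

```text
top {'fovy': 42.07441898365109, 'cx': 320.845783613018, 'cy': 233.93139886450956, 'position': array([ 464.5761164 ,  -64.50350679, 1593.65122789]), 'attitude': array([-175.81215   ,    0.64317148,  -89.45468437])}
scene {'fovy': 46.37600798783784, 'cx': 314.7931344101422, 'cy': 234.791465669033, 'position': array([1148.62625422, -903.13660855,  819.14536266]), 'attitude': array([-128.35203469,   -0.29597323,   33.27991264])}
{'fovy': 61.797953124847, 'cx': 319.55373791694973, 'cy': 236.5392839592716, 'tool_from_camera': array([[ 1.05330847e-03, -9.72406821e-01, -2.33289231e-01,
         6.43044180e+01],
       [ 9.99998866e-01,  7.73095815e-04,  1.29257415e-03,
        -2.79518032e-01],
       [-1.07655299e-03, -2.33290328e-01,  9.72406532e-01,
        -9.17943881e+01],
       [ 0.00000000e+00,  0.00000000e+00,  0.00000000e+00,
         1.00000000e+00]])}
{'clock': 0.1, 'joints': array([-6.90017048e+01,  2.17377890e+01,  9.93909945e+01,  4.87508070e-04,
        5.89289199e+01, -1.90842790e+00]), 'dq': array([-0.01668882,  0.01810785, -0.04402326, -0.05272705, -0.07096188,
       -0.03601794]), 'joint_torque': array([-1.89084058e-03, -7.65047336e+01, -4.35298026e+01,  6.51331712e-02,
        3.98291310e-02, -1.34841156e-05]), 'ee_pos': array([ 272.35659404, -644.55040144,  291.63696387]), 'ee_rot': array([-1.79942343e+02, -2.33872845e-03,  2.29064701e+01]), 'force': array([ 0.37043998, -0.42325718, -0.42934276]), 'wrist_torque': array([ 0.06741171, -0.0238415 , -0.01837671]), 'gripper_width': 91.10961817723388}
```

View pics/top0.png

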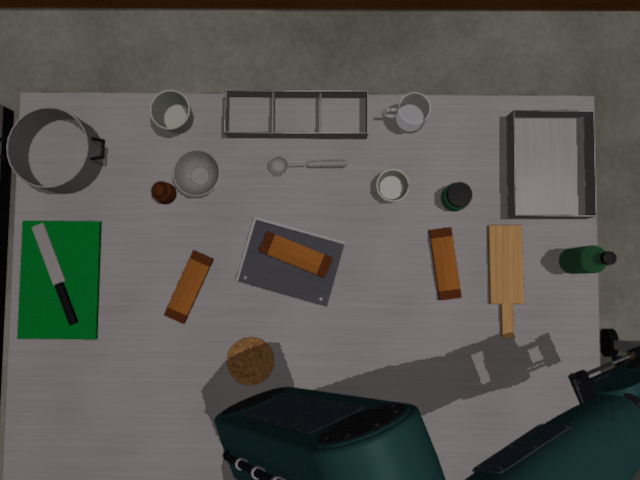

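```bash
cat > h.py <<'E'
import numpy as np, cv2
from scipy.spatial.transform import Rotation as R
from workcell import r
def cam(n,s=None):
    c=r.get_calibration(n); f=240/np.tan(np.radians(c["fovy"]/2))
    K=np.array([[f,0,c["cx"]],[0,f,c["cy"]],[0,0,1]])
    if n=="wrist":
        s=s or r.sense(); T=np.eye(4); T[:3,:3]=R.from_euler("xyz",s["ee_rot"],degrees=True).as_matrix(); T[:3,3]=s["ee_pos"]
        T=T@np.array(c["tool_from_camera"]); return K,T[:3,:3],T[:3,3]
    return K,R.from_euler("xyz",c["attitude"],degrees=True).as_matrix(),np.array(c["position"])
def cast(px,z,C):
    K,Rm,p=C; px=np.atleast_2d(px).astype(float)
    d=(Rm@np.linalg.inv(K)@np.c_[px,np.ones(len(px))].T).T
    return p+d*((z-p[2])/d[:,2])[:,None]
def proj(P,C):
    K,Rm,p=C; q=(K@Rm.T@(np.atleast_2d(P)-p).T).T; return q[:,:2]/q[:,2:]
def rect(P):
    (c,s,a)=cv2.minAreaRect(P[:,:2].astype(np.float32)); 
    if s[0]<s[1]: a+=90; s=s[::-1]
    return np.round(c,1),np.round(s,1),round((a+90)%180-90,2)
def boards(im,C,z,lo=(3,110,25),hi=(18,255,255),amin=500):
    m=cv2.inRange(cv2.cvtColor(im,cv2.COLOR_RGB2HSV),lo,hi); m=cv2.morphologyEx(m,cv2.MORPH_OPEN,np.ones((3,3)))
    out=[]
    for c in cv2.findContours(m,cv2.RETR_EXTERNAL,cv2.CHAIN_APPROX_NONE)[0]:
        if cv2.contourArea(c)>amin: out.append((c[:,0].mean(0).round(),rect(cast(c[:,0],z,C)),cv2.contourArea(c)))
    return out
E
python3 - <<'E'
from h import *
im=cv2.imread("pics/top0.png")[...,::-1]; C=cam("top")
for z in(18,22):
    for b in boards(im,C,z): print(z,b)
# tray: bluish grey dark plate
hsv=cv2.cvtColor(im,cv2.COLOR_RGB2HSV); print(hsv[275,270],hsv[225,255],hsv[275,240],hsv[260,300-60+5],hsv[300,200])
cv2.imwrite("pics/t1.png",cv2.resize(im[200:320,150:480,::-1],None,fx=2.4,fy=2.4,interpolation=2))
E
```

```text
18 (array([250., 361.]), (array([260.2, 128.3]), array([115.1, 113.5]), -89.35), 1681.0)
18 (array([188., 287.]), (array([444. , 287.2]), array([176.9,  56.2]), -23.35), 1479.0)
18 (array([295., 254.]), (array([528.4,  18.5]), array([180. ,  56.8]), 68.71), 1501.5)
18 (array([445., 263.]), (array([ 508.6, -358.3]), array([177. ,  56.3]), 8.18), 1477.0)
18 (array([506., 278.]), (array([ 466.3, -511. ]), array([280.5,  83.8]), 0.86), 2872.5)
18 (array([320.,   4.]), (array([1178.3,  -31.5]), array([1663.9,   24.1]), -89.75), 5105.0)
22 (array([250., 361.]), (array([260.7, 127.8]), array([114.8, 113.2]), -89.35), 1681.0)
22 (array([188., 287.]), (array([444.1, 286.3]), array([176.4,  56. ]), -23.35), 1479.0)
22 (array([295., 254.]), (array([528.2,  18.3]), array([179.5,  56.7]), 68.71), 1501.5)
22 (array([445., 263.]), (array([ 508.5, -357.5]), array([176.6,  56.2]), 8.18), 1477.0)
22 (array([506., 278.]), (array([ 466.3, -509.8]), array([279.8,  83.6]), 0.86), 2872.5)
22 (array([320.,   4.]), (array([1176.5,  -31.6]), array([1659.6,   24. ]), -89.75), 5105.0)
[132  20  63] [128  17  59] [150   8  65] [138  21  60] [  5  13 115]
```

View pics/t1.png

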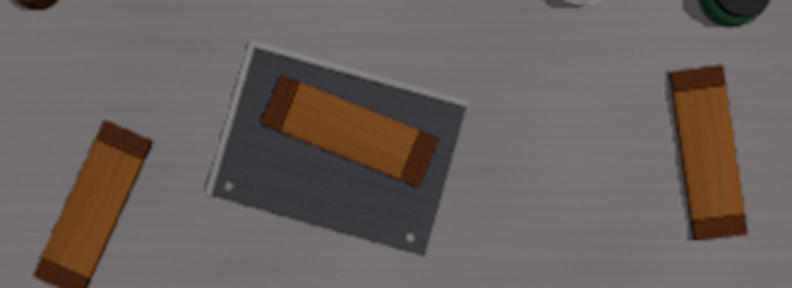

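```bash
python3 - <<'E'
from h import *
im=cv2.imread("pics/top0.png")[...,::-1]; C=cam("top")
hsv=cv2.cvtColor(im,cv2.COLOR_RGB2HSV); m=cv2.inRange(hsv,(110,8,45),(160,60,80)); m[:205]=0;m[315:]=0;m[:,:230]=0;m[:,350:]=0
m=cv2.morphologyEx(m,cv2.MORPH_OPEN,np.ones((3,3)))
c=max(cv2.findContours(m,cv2.RETR_EXTERNAL,cv2.CHAIN_APPROX_NONE)[0],key=cv2.contourArea)
P=cast(c[:,0],4,C); print(rect(P)); print(cv2.boxPoints(cv2.minAreaRect(P[:,:2].astype(np.float32))).round(1))
E
```

```text
(array([506.6,  30.4]), array([233.2, 163.5]), 74.86)
[[ 397.2  -60.8]
 [ 555.  -103.5]
 [ 615.9  121.6]
 [ 458.1  164.3]]
```

```bash
python3 -m jog '[[[9,0,0,0,0,0,9.5],[9,0,0,0,0,0,9.5],[9,0,0,0,0,0,9.5],[9,0,0,0,0,0,9.5],[9,0.1,-5.05,0,0,0,0],[9,0.1,-5.05,0,0,0,0],[9,0.1,-5.05,0,0,0,0],[9,0.1,-5.05,0,0,0,0],[9,0.1,-5.05,0,0,0,0],[9,0.1,-5.05,0,0,0,0],[9,0.1,-5.05,0,0,0,0],[9,0.1,-5.05,0,0,0,0],[9,0.1,-5.05,0,0,0,0],[9,0.1,-5.05,0,0,0,0],[9,0.1,-5.05,0,0,0,0],[9,0,-5.05,0,0,0,0],[9,0,-5.05,0,0,0,0],[9,0,-5.05,0,0,0,0],[9,0,0,0,0,0,0]]]'
cat >> h.py <<'E'
def look(name,z,save=True,amin=3000):
    s=r.sense(); C=cam("wrist",s); im=r.get_image("wrist")
    if save: cv2.imwrite(f"pics/{name}.png",im[...,::-1])
    print("ee",s["ee_pos"].round(1),s["ee_rot"].round(2),"F",s["force"].round(1),"w",round(s["gripper_width"],1),"t",s["clock"])
    for b in boards(im,C,z,amin=amin): print(b)
    return im,C
E
python3 -c "
from h import *
look('w1',22)"
```

```text
clock: 2.48
ee_pos: [467.5, 37.3, 292.1]
ee_rot: [-180.0, 0.0, -14.9]
force: [0.3, -0.7, -0.6]
gripper_width: 90.2
ee [467.5  37.3 292.1] [-1.7999e+02  1.0000e-02 -1.4880e+01] F [ 0.3 -0.7 -0.6] w 90.2 t 2.475
(array([293., 137.]), (array([532.3,  28.3]), array([156. ,  55.2]), 68.64), 10618.5)
```

View pics/w1.png

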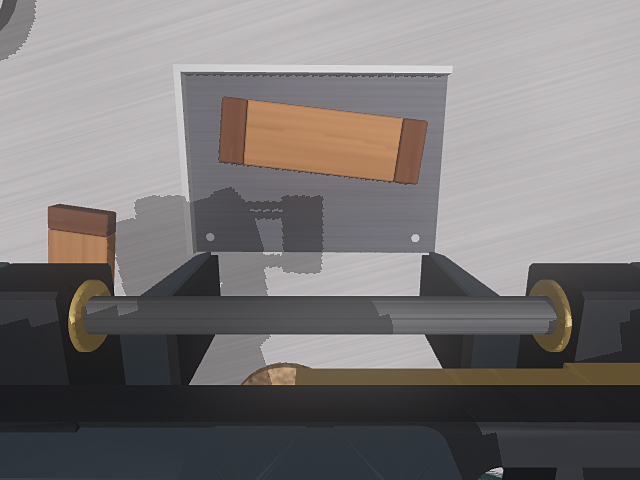

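```bash
python3 - <<'E'
from h import *
im=cv2.imread("pics/w1.png")[...,::-1]; h=cv2.cvtColor(im,cv2.COLOR_RGB2HSV)
print("strip",h[130,233],h[150,410],"wood",h[140,320])
print(h[60:84:1,210].tolist()); print(h[85,172:196].tolist())
E
```

```text
strip [  9 111 117] [ 10 114 125] wood [ 13 121 186]
[[160, 4, 189], [160, 4, 189], [170, 4, 189], [160, 4, 186], [140, 4, 204], [150, 2, 208], [150, 2, 207], [135, 2, 207], [150, 2, 207], [150, 2, 208], [150, 2, 213], [140, 4, 197], [165, 5, 96], [150, 3, 102], [128, 13, 76], [120, 17, 119], [120, 11, 117], [125, 13, 118], [125, 13, 117], [120, 11, 117], [120, 11, 116], [120, 13, 117], [129, 15, 117], [129, 15, 119]]
[[170, 4, 189], [160, 4, 187], [150, 1, 202], [150, 1, 206], [165, 2, 206], [150, 1, 205], [150, 1, 205], [135, 2, 208], [150, 2, 217], [135, 3, 148], [160, 6, 119], [135, 4, 121], [150, 2, 123], [130, 6, 120], [120, 13, 116], [120, 11, 116], [120, 13, 117], [114, 11, 116], [120, 11, 116], [120, 11, 116], [115, 13, 117], [115, 13, 117], [120, 13, 117], [120, 13, 117]]
```

```bash
sed -i 's/lo=(3,110,25)/lo=(3,75,25)/' h.py; cat >> h.py <<'E'
def fences(im,C,cols,rows,r0,c0):
    """inner top edges (z=16): far fence below row r0, left fence right of col c0 -> corner, yaw of tray"""
    V=im.max(2).astype(int)
    def edge(v,i): j=i+int(np.argmax(v[i:]<165)); return j-1+(v[j-1]-165)/max(1,v[j-1]-v[j])
    A=cast([(c,edge(V[:,c],r0)) for c in cols],16,C)[:,:2]; B=cast([(edge(V[w],c0),w) for w in rows],16,C)[:,:2]
    def fit(P): 
        l=cv2.fitLine(P.astype(np.float32),cv2.DIST_HUBER,0,.01,.01).ravel(); return l[:2],l[2:]
    (d1,p1),(d2,p2)=fit(A),fit(B); t=np.linalg.solve(np.c_[d1,-d2],p2-p1); k=p1+t[0]*d1
    a1=np.degrees(np.arctan2(*d1[::-1]))%180; a2=(np.degrees(np.arctan2(*d2[::-1]))+90)%180-90
    print("corner",k.round(1),"yaw far",(a1-90).round(2),"left",a2.round(2)); return k,np.radians(a1-90)
def intray(b,k,yaw):
    d=np.array(b[1][0])-k; c,s=np.cos(yaw),np.sin(yaw); print("board in corner frame",np.round([c*d[0]+s*d[1],-s*d[0]+c*d[1]],1),"turn",round(b[1][2]-90-np.degrees(yaw),2))
E
python3 - <<'E'
from h import *
s=r.sense(); C=cam("wrist",s); im=cv2.imread("pics/w1.png")[...,::-1]
bs=boards(im,C,22,amin=3000); print(bs)
k,y=fences(im,C,range(195,440,5),range(85,180,5),69,179)
k,y=fences(im,C,range(195,440,5),range(85,180,5),69,180)
for b in bs: intray(b,k,y)
E
```

```text
[(array([ 80., 238.]), (array([500.2, 255.6]), array([61.6, 53.9]), 67.52), 3288.5), (array([321., 140.]), (array([527.9,  17. ]), array([178.3,  55.5]), 68.6), 12914.0)]
corner [615.7 119.7] yaw far -15.2 left -15.23
corner [615.7 119.7] yaw far -15.2 left -15.23
board in corner frame [-147.1  100.9] turn -7.28
board in corner frame [ -57.8 -122.1] turn -6.2
```

```bash
python3 -m jog '[[[9,0,0,5.1,0,0,0.3],[9,0,0,5.1,0,0,0],[9,0,0,5.1,0,0,0],[9,0,0,5.1,0,0,0],[9,0,0,0,0,0,0],[9,0.8,0,0,0,0,0],[9,0.8,0,0,0,0,0],[9,0.8,0,0,0,0,0],[9,0.8,0,0,0,0,0],[9,0.8,0,0,0,0,0],[9,0.4,0,0,0,0,0],[9,0.2,0,0,0,0,0],[9,0,0,0,0,0,0]]]'
```

```text
clock: 4.15
ee_pos: [511.6, 22.8, 88.2]
ee_rot: [-180.0, -0.0, -15.4]
force: [0.2, -0.0, 0.2]
gripper_width: 89.8
```

```bash
python3 -m jog '[[[9,0.2,0,0,0,0,-0.2],[9,0.15,0,0,0,0,0],[9,0,0,0,0,0,0]]]'; python3 -c "
from h import *
look('w2',22)"
```

```text
clock: 4.53
ee_pos: [514.1, 22.0, 88.0]
ee_rot: [180.0, 0.1, -15.2]
force: [-5.1, 2.6, 3.6]
gripper_width: 89.7
ee [514.1  22.   88. ] [ 1.7998e+02  1.2000e-01 -1.5200e+01] F [-5.1  2.6  3.6] w 89.7 t 4.525
(array([310., 188.]), (array([555.5,  14.9]), array([177.2,  60.7]), 74.87), 62559.5)
```

View pics/w2.png

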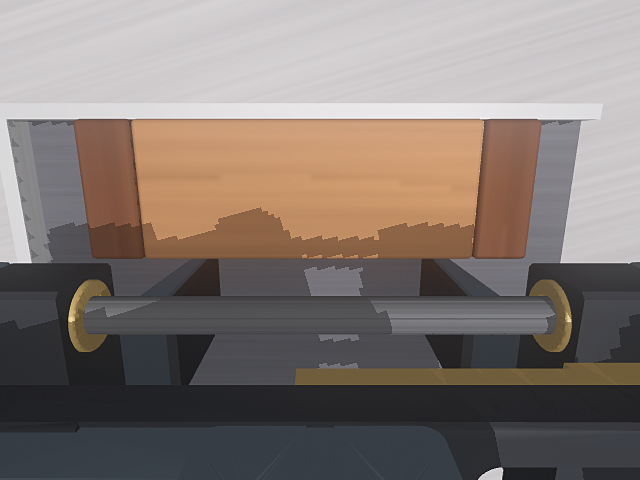

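```bash
python3 -m jog '[[[9,-1.5,0,0,0,0,0],[0,0,0,-5,0,0,0],[0,0,4,0,0,0,0],[0,0,4,0,0,0,0],[0,0,4,0,0,0,0],[0,5.9,0,0,0,0,0],[0,0,0,4,0,0,0],[0,0,0,1,0,0,0],[0,0,0,0,0,0,0],[0,0,-0.8,0,0,0,0],[0,0,-0.8,0,0,0,0],[0,0,-0.8,0,0,0,0],[0,0,-0.8,0,0,0,0],[0,0,-0.6,0,0,0,0],[0,0,-0.3,0,0,0,0],[0,0,0,0,0,0,0]]]'; python3 -c "
from h import *
im,C=look('w3',22)"
```

```text
clock: 6.58
ee_pos: [536.6, -65.8, 88.1]
ee_rot: [-180.0, 0.0, -15.2]
force: [0.0, -0.5, 0.1]
gripper_width: 0.1
ee [536.6 -65.8  88.1] [-1.800e+02  1.000e-02 -1.519e+01] F [ 0.  -0.5  0.1] w 0.1 t 6.575
(array([107., 345.]), (array([539.5,  28.1]), array([68.3, 10.5]), 74.86), 3438.5)
(array([147., 257.]), (array([569.5,  -1.9]), array([120.8,  27.5]), 74.87), 14567.5)
```

View pics/w3.png

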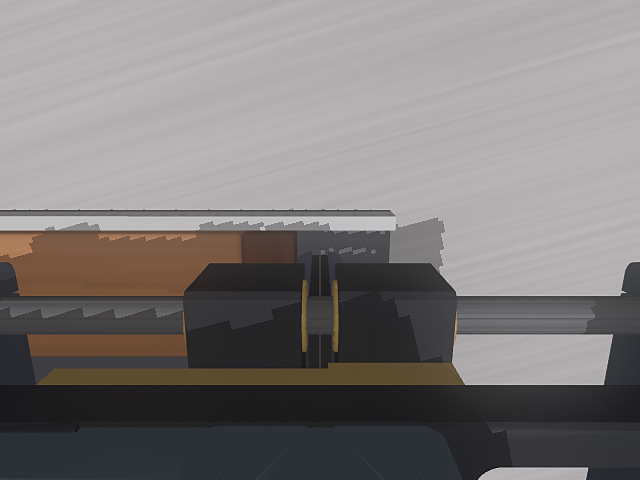

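```bash
python3 -m jog '[[[0,0,-0.4,0,0,0,0],[0,0,-0.25,0,0,0,0],[0,0,0,0,0,0,0]]]'
```

```text
clock: 7.0
ee_pos: [538.4, -59.5, 88.2]
ee_rot: [-180.0, 0.0, -15.2]
force: [0.2, 0.8, 0.2]
gripper_width: 0.7
```

```bash
python3 -m jog '[[[0,0,-0.2,0,0,0,0],[0,0,-0.1,0,0,0,0],[0,0,0,0,0,0,0]]]'; python3 -m jog '[[[0,0,-0.1,0,0,0,0],[0,0,0,0,0,0,0]]]'
```

```text
clock: 7.38
ee_pos: [539.2, -56.8, 88.2]
ee_rot: [-180.0, -0.0, -15.2]
force: [0.5, 0.4, 0.6]
gripper_width: 0.6
clock: 7.62
ee_pos: [539.4, -55.8, 88.2]
ee_rot: [-180.0, 0.0, -15.2]
force: [-0.7, 0.1, 0.1]
gripper_width: 0.4
```

```bash
python3 -m jog '[[[0,0,-0.15,0,0,0,0],[0,0,0,0,0,0,0]]]'; python3 -m jog '[[[0,0,-0.15,0,0,0,0],[0,0,0,0,0,0,0]]]';  python3 -c "
from h import *
im,C=look('w4',22)
print(cast([(296,240)],22,C))"; python3 - <<'E'
from h import *
im=r.get_image("top");cv2.imwrite("pics/t2.png",cv2.resize(im[200:320,200:360,::-1],None,fx=5,fy=5,interpolation=2))
E
```

```text
clock: 7.88
ee_pos: [539.9, -54.3, 88.2]
ee_rot: [-180.0, -0.0, -15.2]
force: [0.1, -0.8, 0.4]
gripper_width: 0.4
clock: 8.12
ee_pos: [540.0, -53.6, 88.2]
ee_rot: [179.9, 0.0, -15.2]
force: [-3.0, -12.2, 1.3]
gripper_width: 0.7
ee [540.  -53.6  88.2] [ 1.7994e+02  1.0000e-02 -1.5160e+01] F [ -3.  -12.2   1.3] w 0.7 t 8.125
(array([107., 345.]), (array([542.8,  40.2]), array([68.2, 10.5]), 74.85), 3431.0)
(array([147., 257.]), (array([572.8,  10.1]), array([121.2,  27.5]), 74.88), 14614.0)
[[566.55728885 -51.49057492  22.        ]]
```

View pics/w4.png

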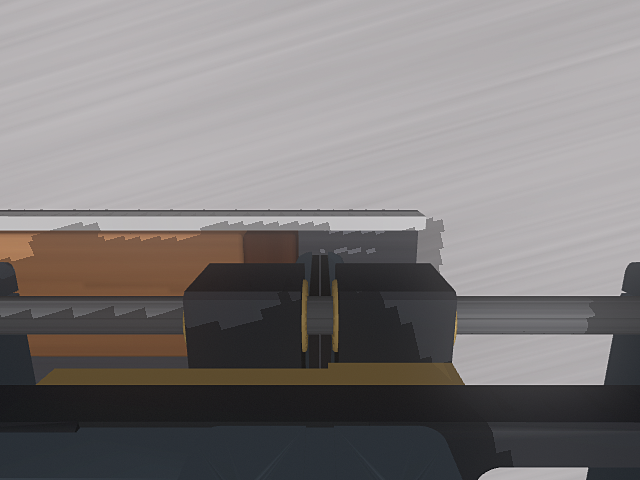

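```bash
python3 -m jog '[[[0,0,1,0,0,0,0],[0,0,0,-5.1,0,0,0],[9,0,0,-5.1,0,0,0],[9,0,0,-5.1,0,0,0],[9,0,0,-5.1,0,0,0],[9,-4.6,-4,0,0,0,0],[9,-4.7,-4,0,0,0,0],[9,0,0,0,0,0,0]]]'; python3 - <<'E'
from h import *
im,C=look('w5',22)
k,y=fences(im,C,range(195,440,5),range(85,180,5),69,180)
for b in boards(im,C,22,amin=9000): intray(b,k,y)
E
```

```text
clock: 9.22
ee_pos: [466.7, 40.9, 292.2]
ee_rot: [-180.0, 0.0, -15.0]
force: [0.4, 0.5, 0.5]
gripper_width: 57.3
ee [466.7  40.9 292.2] [-1.7999e+02  3.0000e-02 -1.5020e+01] F [0.4 0.5 0.5] w 57.3 t 9.225
(array([ 82., 239.]), (array([492.2, 260.3]), array([71.1, 61.3]), -23.03), 3533.5)
(array([286., 103.]), (array([565. ,  41.9]), array([178.2,  54.9]), 75.05), 13634.5)
corner [541.4 141.7] yaw far 5.23 left -13.83
board in corner frame [  14.4 -101.5] turn -20.18
```

View pics/w5.png

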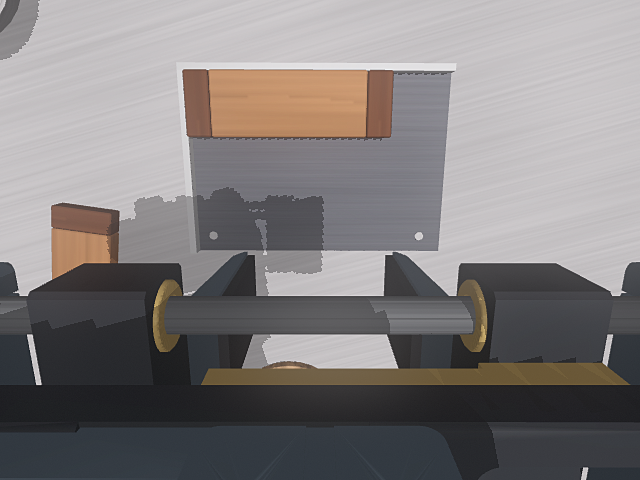

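```bash
python3 -m jog '[[[9,0,0,0,0,0,8.3],[9,-3.36,-4.32,0,0,0,0],[9,-3.36,-4.32,0,0,0,0],[9,-3.36,-4.32,0,0,0,0],[9,-3.36,-4.32,0,0,0,0],[9,-3.36,-4.32,0,0,0,0],[9,0,0,0,0,0,0],[9,0,0,0,0,0,0]]]'; python3 -c "
from h import *
look('w6',18)"
```

```text
clock: 10.28
ee_pos: [401.5, 303.5, 292.0]
ee_rot: [180.0, 0.0, -23.5]
force: [0.5, -0.8, -1.1]
gripper_width: 89.8
ee [401.5 303.5 292. ] [ 1.7997e+02  1.0000e-02 -2.3500e+01] F [ 0.5 -0.8 -1.1] w 89.8 t 10.275
(array([536., 253.]), (array([285.3, 133.1]), array([113.4,  74.7]), -86.74), 5915.0)
(array([314., 158.]), (array([444.6, 288.7]), array([177.3,  55.3]), -23.22), 12017.5)
```

```bash
python3 -m jog '[[[9,4.54,-0.36,0,0,0,-0.3],[9,0,0,5.2,0,0,0],[9,0,0,5.2,0,0,0],[9,0,0,5.2,0,0,0],[9,0,0,5.2,0,0,0],[9,0,0,0.2,0,0,0],[4,0,0,0,0,0,0],[4,0,0,0,0,0,0],[4,0,0,0,0,0,0],[4,0,0,0,0,0,0],[4,0,0,0,0,0,0],[4,0,0,0,0,0,0]]]'
```

```text
clock: 11.82
ee_pos: [444.1, 289.2, 82.7]
ee_rot: [-180.0, -0.0, -23.2]
force: [-0.2, -3.2, 8.6]
gripper_width: 55.7
```

```bash
python3 -m jog '[[[4,0,0,-4,0,0,0],[4,0,0,-6,0,0,0],[4,0,0,0,0,0,-9.8],[4,0,0,0,0,0,-9.8],[4,0,0,0,0,0,-9.8],[4,0,0,0,0,0,-9.8],[4,0,0,0,0,0,-9.8],[4,0,0,0,0,0,-9.8],[4,0,0,0,0,0,-9.8],[4,0,0,0,0,0,-9.8],[4,0,0,0,0,0,-9.8],[4,0,0,0,0,0,-9.8],[4,-4.16,3.62,0,0,0,0],[4,-4.16,3.62,0,0,0,0],[4,-4.16,3.62,0,0,0,0],[4,-4.16,3.62,0,0,0,0],[4,-4.16,3.62,0,0,0,0],[4,0,0,0,0,0,0],[4,0,0,0,0,0,0]]]'; python3 -c "
from h import *
look('w7',122)"
```

```text
clock: 14.2
ee_pos: [563.6, 41.3, 182.0]
ee_rot: [-180.0, 0.0, 74.8]
force: [0.3, 0.4, -1.5]
gripper_width: 55.9
ee [563.6  41.3 182. ] [-179.96    0.     74.78] F [ 0.3  0.4 -1.5] w 55.9 t 14.2
(array([319., 351.]), (array([557.3,  21.2]), array([53.3, 15.7]), -15.17), 4298.0)
(array([319., 181.]), (array([574.8,  86.2]), array([84.6, 53.5]), 74.84), 31356.5)
```

View pics/w7.png

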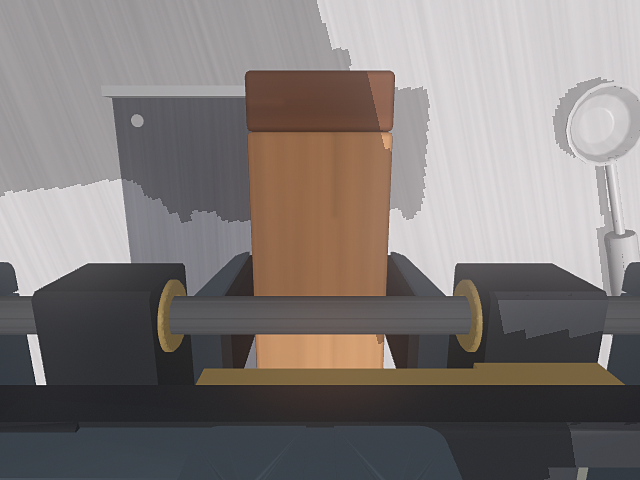

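```bash
python3 -c "
from h import *
s=r.sense();p=cast([(319,72)],117.3,cam('wrist',s))[0]-s['ee_pos'];print(p,np.hypot(*p[:2]))"; python3 -m jog '[[[4,0.02,0.12,3,0,0,0],[4,0,0,3,0,0,0],[4,0,0,1.2,0,0,0],[4,0,0,0.3,0,0,0],[4,0,0,0.2,0,0,0],[4,0,0,0,0,0,0]]]'
```

```text
[ 22.22333528  86.22966372 -64.74379112] 89.04735558564589
clock: 15.0
ee_pos: [565.6, 41.1, 105.9]
ee_rot: [179.9, -0.0, 74.8]
force: [0.3, 0.5, -1.9]
gripper_width: 56.0
```

```bash
python3 -m jog '[[[4,0,0,0.12,0,0,0],[4,0,0,0,0,0,0]]]'; python3 -m jog '[[[9,0,0,0,0,0,0],[9,0,0,0,0,0,0],[9,0,0,0,0,0,0],[9,0,0,0,0,0,0],[9,0,0,-4,0,0,0],[9,0,0,-5,0,0,0],[9,0,0,-5,0,0,0],[9,0,0,-4.7,0,0,0],[9,-5,0,0,0,0,0],[9,0,0,0,0,0,0]]]';python3 - <<'E'
from h import *
look('w8',40)
im=r.get_image("top"); cv2.imwrite("pics/t3.png",im[...,::-1])
for b in boards(im,cam("top"),40,lo=(3,110,25)): print("top",b)
E
```

```text
clock: 15.25
ee_pos: [565.6, 41.0, 104.7]
ee_rot: [180.0, -0.0, 74.8]
force: [-0.8, -0.3, 5.2]
gripper_width: 55.9
clock: 16.5
ee_pos: [551.6, -9.0, 291.6]
ee_rot: [180.0, 0.0, 74.7]
force: [1.1, 0.5, 0.5]
gripper_width: 89.9
ee [551.6  -9.  291.6] [179.95   0.    74.69] F [1.1 0.5 0.5] w 89.9 t 16.5
(array([ 17., 156.]), (array([323.1, 105.8]), array([99.4, 35.5]), 64.19), 3560.0)
(array([321., 150.]), (array([565. ,  41.3]), array([177.4,  55.4]), 74.86), 14005.5)
top (array([445., 263.]), (array([ 508.1, -354.2]), array([174.4,  55.5]), 8.18), 1475.0)
top (array([506., 278.]), (array([ 466.2, -504.8]), array([276.4,  82.5]), 0.83), 2852.0)
top (array([320.,   4.]), (array([1168.4,  -32. ]), array([1640.6,   23.7]), -89.75), 5101.0)
```

View pics/w8.png

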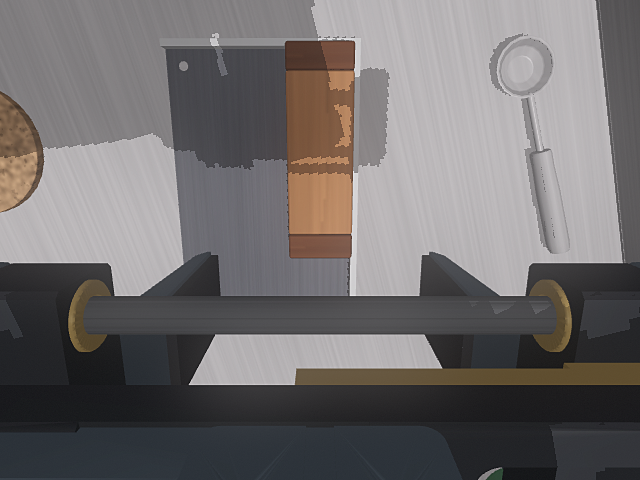

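```bash
python3 -m jog '[[[9,0,0,0,0,0,9.5],[9,0,0,0,0,0,9.5],[9,0,0,0,0,0,9.5],[9,0,0,0,0,0,9.5],[9,0,0,0,0,0,9.5],[9,0,0,0,0,0,9.5],[9,0,0,0,0,0,9.5],[9,-1.96,4.85,0,0,0,0],[9,-1.96,4.85,0,0,0,0],[9,-1.96,4.85,0,0,0,0],[9,-1.96,4.85,0,0,0,0],[9,-1.96,4.85,0,0,0,0],[9,-1.96,4.85,0,0,0,0],[9,-1.96,4.85,0,0,0,0],[9,0,0,0,0,0,0],[9,0,0,0,0,0,0]]]'; python3 -c "
from h import *
look('w9',18)"
```

```text
clock: 18.6
ee_pos: [465.8, -362.3, 290.5]
ee_rot: [-179.9, 0.0, 8.3]
force: [0.3, 0.5, -0.1]
gripper_width: 90.1
ee [ 465.8 -362.3  290.5] [-1.7995e+02  3.0000e-02  8.3100e+00] F [ 0.3  0.5 -0.1] w 90.1 t 18.6
(array([322., 185.]), (array([ 498.5, -360.7]), array([155.5,  55.3]), 8.17), 10372.0)
(array([493., 171.]), (array([ 509.5, -509.1]), array([195.5,  85.1]), 0.99), 18160.5)
```

```bash
python3 - <<'E'
from h import *
im=cv2.imread("pics/w9.png")[...,::-1]; C=cam("wrist"); h=cv2.cvtColor(im,cv2.COLOR_RGB2HSV)
p=proj([[590,-348,18]],C)[0].astype(int); print(p,h[p[1]-6:p[1]+6:3,p[0]].tolist())
for b in boards(im,C,18,lo=(0,60,15),hi=(20,255,255),amin=3000): print(b)
E
```

```text
[324  66] [[8, 109, 112], [9, 109, 110], [9, 109, 110], [8, 108, 109]]
(array([469., 376.]), (array([ 323.2, -536.1]), array([352.6,  24. ]), -81.59), 5653.5)
(array([491., 172.]), (array([ 509.6, -508.4]), array([196.3,  86.4]), 0.93), 18831.5)
(array([324., 151.]), (array([ 509.6, -358.8]), array([177.8,  55.4]), 8.21), 12248.0)
```

```bash
python3 -m jog '[[[9,4.38,0.29,0,0,0,0.1],[9,0,0,5.2,0,0,0],[9,0,0,5.2,0,0,0],[9,0,0,5.2,0,0,0],[9,0,0,5.0,0,0,0],[9,0,0,0.2,0,0,0],[4,0,0,0,0,0,0],[4,0,0,0,0,0,0],[4,0,0,0,0,0,0],[4,0,0,0,0,0,0],[4,0,0,0,0,0,0],[4,0,0,0,0,0,0]]]'
```

```text
clock: 20.15
ee_pos: [509.4, -359.6, 83.6]
ee_rot: [180.0, -0.0, 8.2]
force: [-0.6, 3.3, 6.9]
gripper_width: 55.9
```

```bash
python3 -m jog '[[[4,0,0,-5,0,0,0],[4,0,0,-6,0,0,0],[4,0,0,0,0,0,-9.52],[4,0,0,0,0,0,-9.52],[4,0,0,0,0,0,-9.52],[4,0,0,0,0,0,-9.52],[4,0,0,0,0,0,-9.52],[4,0,0,0,0,0,-9.52],[4,0,0,0,0,0,-9.52],[4,5.01,-0.64,0,0,0,0],[4,5.01,-0.64,0,0,0,0],[4,5.01,-0.64,0,0,0,0],[4,5.01,-0.64,0,0,0,0],[4,5.01,-0.64,0,0,0,0],[4,5.01,-0.64,0,0,0,0],[4,5.01,-0.64,0,0,0,0],[4,5.01,-0.64,0,0,0,0],[4,0,0,0,0,0,0],[4,0,0,0,0,0,0]]]'; python3 -c "
from h import *
look('w10',127)"
```

```text
clock: 22.52
ee_pos: [564.3, 40.5, 192.9]
ee_rot: [-180.0, 0.0, 74.9]
force: [0.3, -0.2, -2.0]
gripper_width: 55.4
ee [564.3  40.5 192.9] [-1.7998e+02  1.0000e-02  7.4880e+01] F [ 0.3 -0.2 -2. ] w 55.4 t 22.525
(array([319., 351.]), (array([557.2,  17.2]), array([55.1, 16.3]), -15.08), 4280.0)
(array([319., 181.]), (array([575.3,  84.8]), array([87.9, 55.2]), 74.93), 31124.5)
```

```bash
python3 -m jog '[[[4,0.06,0.04,3,0,0,0],[4,0,0,3,0,0,0],[4,0,0,0.6,0,0,0],[4,0,0,0.2,0,0,0],[4,0,0,0,0,0,0]]]'
```

```text
clock: 23.2
ee_pos: [565.6, 40.9, 126.0]
ee_rot: [179.9, -0.0, 74.8]
force: [-1.0, 0.3, -1.7]
gripper_width: 55.8
```

```bash
python3 -m jog '[[[4,0,-0.04,0.15,0,0,0],[4,0,0,0.1,0,0,0],[4,0,0,0,0,0,0]]]'
```

```text
clock: 23.58
ee_pos: [565.1, 41.3, 123.6]
ee_rot: [180.0, -0.0, 74.9]
force: [-4.4, -1.2, 12.9]
gripper_width: 55.8
```

```bash
python3 -m jog '[[[4,0,0,-0.05,0,0,0],[9,0,0,0,0,0,0],[9,0,0,0,0,0,0],[9,0,0,0,0,0,0],[9,0,0,0,0,0,0],[9,0,0,-4,0,0,0],[9,0,0,-5,0,0,0],[9,0,0,-5,0,0,0],[9,0,0,-3,0,0,0],[9,-5,0,0,0,0,0],[9,-5,0,0,0,0,0],[9,0,0,0,0,0,0],[9,0,0,0,0,0,0]]]';python3 - <<'E'
from h import *
im,C=look('w11',58)
cv2.imwrite("pics/s2.png",cv2.resize(r.get_image("scene")[130:330,150:420,::-1],(800,592)))
E
```

```text
clock: 25.2
ee_pos: [538.7, -55.1, 293.1]
ee_rot: [180.0, -0.0, 74.8]
force: [0.4, -0.1, -0.4]
gripper_width: 90.2
ee [538.7 -55.1 293.1] [ 1.7999e+02 -1.0000e-02  7.4810e+01] F [ 0.4 -0.1 -0.4] w 90.2 t 25.2
(array([ 13., 102.]), (array([336.4,  95.1]), array([89.2, 27.6]), 64.31), 3029.0)
(array([320., 102.]), (array([561.2,  30. ]), array([153.6,  55.3]), 74.91), 14529.0)
```

View pics/w11.png

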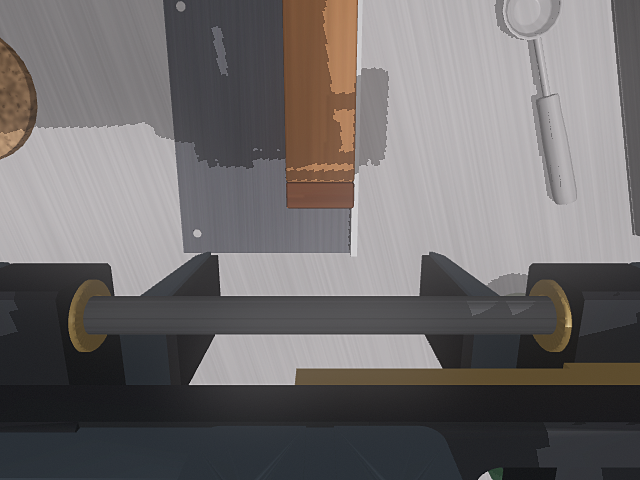

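View pics/s2.png

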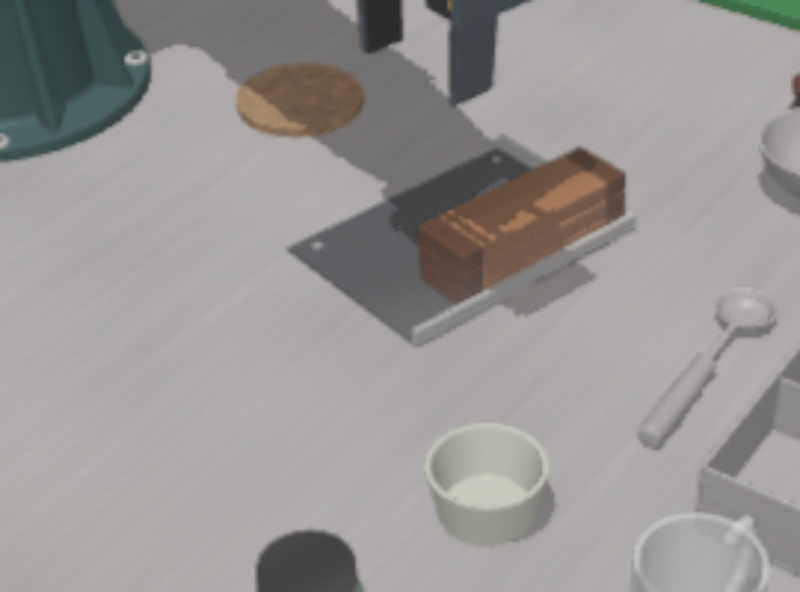

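```bash
python3 -c "
from workcell import r
print(r.close_job())"
```

```text
the job is handed in; nothing more can be done
None
```

I pushed the base board home against the far fence, then along it into the left fence. The board from the left and then the board from the right went on top of it. I handed the job in at about 25 s of the 72 s allowed; the hand-in gives no verdict.

- **Base board:** after pushing, the wrist camera put it at about (-28.5, -88.4) mm from the corner, turned about 0.2°. The target is (-28, -90) mm. An automatic re-fit of the fence edges failed once the board hid them, so this uses the corner measured before the push. The top and wrist views disagreed on that corner by about 2 mm. The forces showed both fences were reached, with about 6 N and 12 N at the stops.
- **First stacked board:** it measured within about 1 mm of the base, turned about 0.2°.
- **Second stacked board:** its far end was outside the last close view. From its near end and sides it lies within about 1 mm of the board below and about 0.05° in turn. It was set down with about 13 N.
- **At hand-in:** the scene picture shows one square pile in the corner, with the gripper clear. The bystanders in view look untouched, but I did not measure them. I also did not measure the base board again after stacking, as the pile hides it from above.

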